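# Clamp a shell blank for sawing

## Task

Clamp the shell blank ready for sawing: push the clamp's strap round by its upright fin with the outside of the finger until it lies home across the blank, then push the cam lever fully down. Nothing needs gripping: just push, without forcing, and leave the blank and everything standing around where they are.

Things in the scene. Friction and masses are not known exactly. Their poses are not given: they have to be found in the camera images.
- clamp: The clamp: wooden block 200 mm (its x, -105 to +95) by 110 mm (its y), 15 mm high, fixed to the table, with a steel strap and a cam lever. Origin on the table under the block, z up; at yaw 0 its x points away from the robot, its y to the robot's left; yaw varies 20 degrees either way. Strap pivot at x = +60 mm, lever in a steel jaw at x = -80 mm, both at y = 0.
- strap (a joint): Swing of the strap, rad. 0 = home, straight across the blank, against a stop. At angle a it points from the pivot along (-cos a, sin a) in the clamp's x, y, so it starts swung out to +y. Steel bar 150 mm long from the pivot, 22 mm wide, 26 to 34 mm above the table. Stays where it is left; about 2 N at the fin swings it.
- strap_pivot (a point): On the strap's upright pivot axis, at the strap's top face (34 mm above the table); the stud here rises to 50 mm.
- strap_fin (a point): Middle of the upright fin on the strap, 50 mm above the table, 72 mm from the pivot axis: a steel plate 6 mm thick, 36 mm long along the strap (54 to 90 mm from the pivot axis), rising along the strap's centre line from the bar to 67 mm above the table. The place to push.
- lever (a joint): Turn of the cam lever, rad. 0 = raised 65 degrees above level, leaning to the clamp's -y side; grows as it is pushed down; 1.13 = fully down, level, against its stop. Stays where it is left; about 5 N at the tip moves it. Its cam draws the whole strap down 3 mm, so that a rubber pad under it presses on the blank.
- lever_hinge (a point): On the lever's level hinge axis (along the clamp's x), 45 mm above the table. The jaw's two lugs beside it (16 mm either way along the clamp's x, y = -30 to +10 mm) rise to 56 mm.
- lever_tip (a point): Outer end of the lever's handle, on its centre line, 83 mm from the hinge axis. The handle is a black grip 38 mm long (45 to 83 mm from the hinge), 22 mm wide, 10 mm thick. Fully down it points along the clamp's -y.
- blank: The shell blank: a loose pale plate about 56 x 50 mm, 3 mm thick, with drawn motifs, lying on the clamp's block under the strap's home place, its top 18 mm above the table. Origin: centre of its underside. The strap's pad passes about 2 mm above it.
- weight: Bystander: a 28 mm wide, 36 mm tall brass weight with a knob, standing on the clamp's block near its far right corner. Origin: at its underside.
- glue_jar: Bystander: a 48 mm wide, 70 mm tall glue jar, standing on the table close to the far right edge of the clamp's block. Origin: at its underside.
- offcuts: Bystander: a flat heap of shell offcuts, about 80 x 60 mm, 6 mm high, on the table near the clamp's left front corner. Origin: at its underside.
- fretsaw: Bystander: a fretsaw lying flat, 290 mm long, 24 mm high. Origin: at its underside.
- hammer: Bystander: a hammer lying on the table. Origin: at its underside.
- cup: Bystander: a white cup, 72 mm wide, 85 mm tall. Origin: at its underside.
- bench_pin: Bystander: an upright round of dark wood, 48 mm wide, 100 mm tall. Origin: at its underside.
Not all that is in view belongs to the job. What is shaped like the clamp but blue or green is not meant. Leave any orange look-alike of the blank alone.

How it is judged:
By the outcome, as a careful person would: the job done as asked, in the order asked, and still so for the second after the job is handed in, with the robot touching nothing.
It also fails if it takes over 45 s, if anything falls off the work surface, if the arm or the gripper's body presses on something with over 40 N, if the wrist force passes 120 N, or if a joint passes its speed limit or range.

## Robot

A 6-joint arm with a two-finger parallel gripper is mounted at the origin on the work surface. World frame = base frame: x ahead of the robot, y to its left, z up, the work surface at z = 0. Lengths are in m, angles in rad, forces in N, time in s.
With the tool pointing down it reaches from about 0.35 to 0.975 m from the base axis. Payload 4.9 kg.
Tool frame: the origin (TCP) lies on the front face of the gripper's body, between the roots of the fingers; the fingertips stand ctrl.tip_extent ahead of it and the grasp point (between the pads) lies 54 mm ahead of it (ctrl.tip_extent is the distance from the TCP to the fingertips, in m); z points along the fingers, y is the line along which they close (so a half turn about z gives the same grasp; the last joint's range is limited). The gripper opens to 85 mm and grips with 20 to 120 N. Pads are 22 mm wide; open, the fingers measure 114 mm over their backs; the gripper's body (76 mm by 85 mm) begins 54 mm behind the grasp point. The pads swing forward as they close: fully open they stand 13 mm farther back than shut.
Start: joints at [-1.239, 0.053, 1.613, -0, 1.476, -0.119], TCP at [0.272, -0.563, 0.304] pointing down, gripper open.
Joint ranges: [-3.01, 3.01], [-1.01, 2.22], [0.06, 2.58], [-1.02, 4.17], [0.09, 2.62], [-3.14, 3.14]. Speed limits (rad/s): [2.57, 2.57, 3.14, 3.14, 3.14, 3.14].

## Interface

Orientations are given as a rotation vector (axis times angle).
In Python, from station import ctrl gives the robot as it stands.
- The arm moves only by the tool apply_moves, never from a script. Its argument "rows" is one flat list of numbers, 6 for each row, row after row: the shift along the tool's x, y, z normalised to -1 to 1, where 1 is 0.6 m, then the turn, a rotation vector about the tool's x, y, z normalised to -1 to 1, where 1 is 90 degrees. A call has 1 to 20 rows; each row is the pose to reach, as a shift and turn from the pose commanded when the call began, along the tool's axes at that moment; what a row does not reach only later rows make up. A row lasts 1/10 s, in which the tool goes at most 50 mm and 8.59 degrees, less where a joint would pass 70% of its speed; a pose out of reach is approached as far as the arm can. A call with a number of a shift or a turn outside -1 to 1 is refused whole. A call with a gripper value outside its range is refused whole. "grip" is the opening, from 0 (shut) to 1 (fully open), set as the call begins (left out, the last holds). The fingers move at their own pace and stop on an object; "grip_force" is the grip in N (left out, the last holds). Time passes only in rows, so rows that repeat a pose let the fingers close. It gives the time, the measured TCP pose, the force, the opening and the grip force at its end, in the units of the state.
- ctrl.get_obs(): the state, without advancing time (a new reading comes with each control period).
- ctrl.get_image(name): name is "scene" or "side" or "wrist"; returns (picture, depth): 400x640x3 uint8, blue, green, red; 400x640 float32, m along the optical axis (not along the pixel's ray), 0 where there is no reading.
- ctrl.camera_model(name): a dict with "mtx" (3x3 intrinsics, pixels), "R" (3x3) and "t" (3): a world point X has camera coordinates R X + t; the wrist camera has in their place "tool_from_camera" (4x4, takes a point from camera to tool coordinates, whose origin is the TCP and whose axes are the flange's). Camera axes: x right, y down, z forward; pixel columns grow to the right and rows downward; lengths in m; the calibration is good to about 2 mm. A picture is of the moment at which its call begins: read the wrist's pose just before it. camera_model takes no time and is no camera call.
- ctrl.finish_job(): hands the job in; it is judged then, once.
The state is a dict: "t": time; "q": joint angles; "dq": joint speeds; "effort": joint torques, N m; "tool_pos": TCP position; "tool_rot": TCP orientation; "contact_force": force on the tool from outside, world axes, zero at the start; "wrist_torque": the same for the moment, N m; "opening": finger opening in m; "grip_force": force on a finger pad.
Only numpy, scipy, OpenCV 4.12 (cv2) and the standard library are available. Lean on these libraries where they do the work, as an engineer would, in place of code of your own. Each camera call takes 0.05 s, during which the arm holds its last target. There are 200 camera calls.

## Working session

There is one attempt and no reset: what is moved stays moved. The work goes in short steps, Python scripts to look and compute and a tool call to move; the robot and the scene stay as the last step left them, time stands still between calls to the robot, and variables do not carry over. Pictures are saved under pics/ and viewed, at most 10 in all, crops included, and the job is handed in when it is done.

Besides the shell and the picture viewer there is one more tool, called after "Emit:" as name(argument=value, ...) on one line, values as JSON. apply_moves: Moves the arm, as the interface text tells. Its arguments: {"type":"object","properties":{"rows":{"type":"array","items":{"type":"number"}},"grip":{"type":"number"},"grip_force":{"type":"number"}},"required":["rows"]}

```bash
mkdir -p pics; ls
python3 - <<'E'
from station import ctrl
import cv2,numpy as np
for n in("scene","side"):
    p,d=ctrl.get_image(n); cv2.imwrite(f"pics/{n}0.png",p); np.save(f"pics/{n}0.npy",d)
    m=ctrl.camera_model(n); print(n,m["mtx"],-m["R"].T@m["t"],m["R"][2])
print(ctrl.tip_extent,ctrl.get_obs()); print(ctrl.camera_model("wrist"))
E
```

```text
pics
scene [[369.90970171   0.         321.47504301]
 [  0.         369.90970171 200.28931953]
 [  0.           0.           1.        ]] [ 1.13265904 -0.06113679  0.85341781] [-0.63795229  0.04276263 -0.76888766]
side [[503.36067885   0.         322.01489434]
 [  0.         503.36067885 198.54858446]
 [  0.           0.           1.        ]] [-0.23920854 -0.73308851  1.09226117] [ 0.52533598  0.50594374 -0.68413671]
0.0726 {'t': 0.1, 'q': array([-1.23900500e+00,  5.32991827e-02,  1.61420472e+00,  7.99768963e-06,
        1.47601691e+00, -1.18991688e-01]), 'dq': array([ 0.0016373 , -0.00110477, -0.00138656, -0.00185478, -0.00173282,
       -0.00048235]), 'effort': array([ 6.98194390e-05, -3.94904315e+01, -3.71362996e+01, -4.52335121e-05,
        3.96241856e-03, -6.27806628e-06]), 'tool_pos': array([ 0.27215307, -0.56213507,  0.30275197]), 'tool_rot': array([-3.06026203e+00, -7.01678369e-01,  3.09027162e-04]), 'contact_force': array([-0.61998887,  0.45575956, -0.83112346]), 'wrist_torque': array([-0.00863291,  0.07854478,  0.00757487]), 'grip_force': 0.0, 'opening': 0.08510279038447573}
{'mtx': array([[354.78898178,   0.        , 324.55789314],
       [  0.        , 354.78898178, 192.26388555],
       [  0.        ,   0.        ,   1.        ]]), 'tool_from_camera': array([[-2.76026828e-04, -9.59667115e-01, -2.81138670e-01,
         6.99964301e-02],
       [ 9.99999416e-01, -5.58601127e-04,  9.24968684e-04,
         6.69376870e-04],
       [-1.04470641e-03, -2.81138251e-01,  9.59666709e-01,
        -7.00198661e-02],
       [ 0.00000000e+00,  0.00000000e+00,  0.00000000e+00,
         1.00000000e+00]])}
```

View pics/scene0.png

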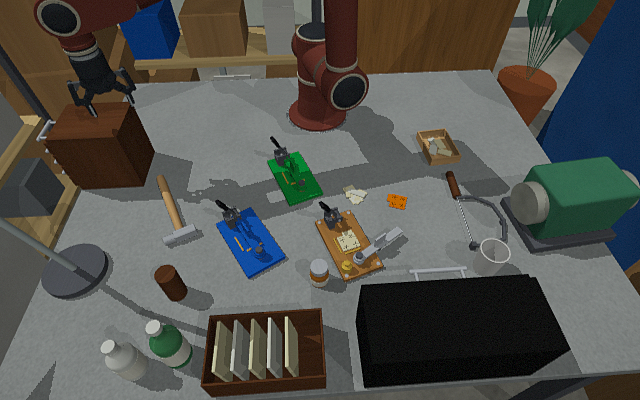

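View pics/side0.png

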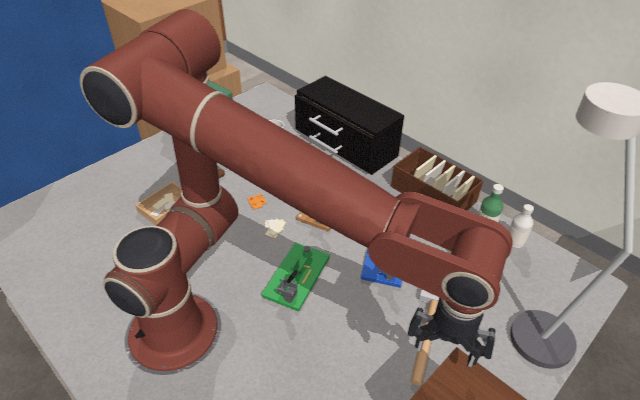

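Candidates: wooden clamp (348,243), green look-alike (295,178), blue look-alike (250,240). By the description it is the wooden one, with its strap swung out toward (400,235) and its lever at (330,212). The orange blank at (397,201) is to be left alone. I'll check the choice in a close crop and measure the block.

```bash
cat > h.py <<'E'
import numpy as np,cv2
from station import ctrl
from scipy.spatial.transform import Rotation as Ro
def cam(n,obs=None):
    m=ctrl.camera_model(n)
    if n!="wrist": return m["mtx"],m["R"],m["t"]
    o=obs; T=np.eye(4);T[:3,:3]=Ro.from_rotvec(o["tool_rot"]).as_matrix();T[:3,3]=o["tool_pos"]
    W=np.linalg.inv(T@m["tool_from_camera"]); return m["mtx"],W[:3,:3],W[:3,3]
def ray(c,u,v,z):
    K,R,t=c; C=-R.T@t; d=R.T@np.linalg.solve(K,[u,v,1.]); return C+d*(z-C[2])/d[2]
def proj(c,X):
    K,R,t=c; p=K@(R@np.asarray(X)+t); return p[:2]/p[2]
def cloud(c,d):
    K,R,t=c; v,u=np.indices(d.shape); P=np.stack([(u-K[0,2])/K[0,0]*d,(v-K[1,2])/K[1,1]*d,d],-1)
    return (P-t)@R
E
python3 - <<'E'
from h import *
p=cv2.imread("pics/scene0.png");d=np.load("pics/scene0.npy");c=cam("scene")
cv2.imwrite("pics/crop0.png",cv2.resize(p[190:300,290:420],None,fx=6,fy=5.4,interpolation=cv2.INTER_CUBIC)[:590])
hsv=cv2.cvtColor(p,cv2.COLOR_BGR2HSV)
m=cv2.inRange(hsv,(8,110,60),(20,255,255));m[:205]=0;m[285:]=0;m[:,:310]=0;m[:,390:]=0
n,l,s,ce=cv2.connectedComponentsWithStats(m);print(s,ce)
W=cloud(c,d)
for u,v in [(317,222),(344,212),(383,268),(350,279),(400,235),(330,212)]: print(u,v,ray(c,u,v,.015),W[v,u])
E
```

```text
[[     0      0    640    400 254169]
 [   389    205      1      2      2]
 [   315    210     68     72   1724]
 [   332    216      3      2      5]
 [   310    271     19     12    100]] [[319.30819651 199.1532681 ]
 [389.         205.5       ]
 [347.69025522 246.04814385]
 [332.8        216.6       ]
 [318.95       277.32      ]]
317 222 [ 0.51529379 -0.03256811  0.015     ] [ 0.51750158 -0.03267027  0.01799831]
344 212 [0.48526081 0.046975   0.015     ] [0.48381095 0.04721712 0.01312235]
383 268 [0.67289735 0.12678581 0.015     ] [6.64940192e-01 1.30038213e-01 4.89380569e-04]
350 279 [0.69784094 0.03893047 0.015     ] [0.69531637 0.03951146 0.01013213]
400 235 [0.57539252 0.19097867 0.015     ] [0.56594002 0.19525512 0.00077855]
330 212 [0.48239953 0.0068751  0.015     ] [0.53143177 0.00174673 0.07822015]
```

View pics/crop0.png

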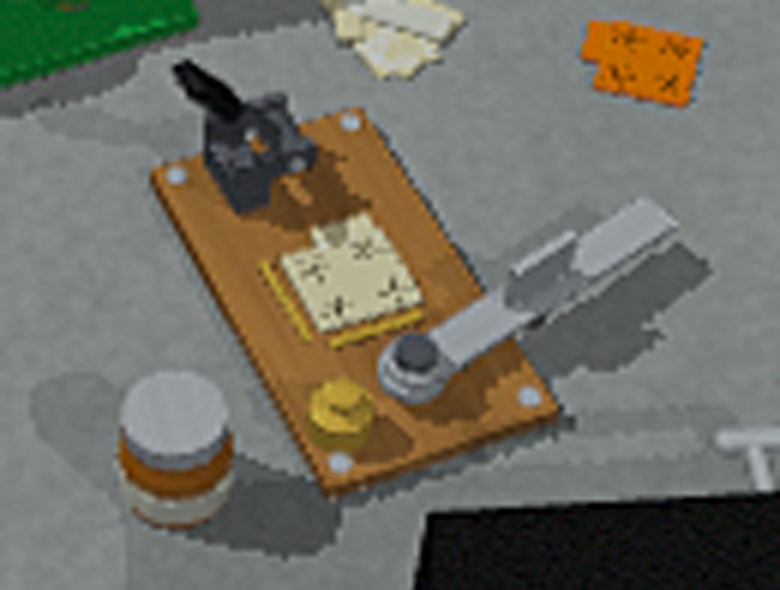

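The crop confirms it: wood block, pale blank at crop (350,270), fin at (545,270), pivot stud at (413,360), lever raised at (200,85). The brass weight is at (340,410) and the jar at (175,450). Next, the clamp pose from the corners.

Run:
```python
from h import *
c=cam("scene"); px=lambda u,v:(290+u/6-.4,190+v/5.4-.4)
# corners: (-x,-y),( -x,+y),(+x,+y),(+x,-y)
A=np.array([ray(c,*px(*q),.015)[:2] for q in [(152,178),(368,110),(560,408),(332,490)]])
B=np.array([[-.105,-.055],[-.105,.055],[.095,.055],[.095,-.055]])
a=A-A.mean(0);b=B-B.mean(0);H=b.T@a;yaw=np.arctan2(H[0,1]-H[1,0],H[0,0]+H[1,1])
R=np.array([[np.cos(yaw),-np.sin(yaw)],[np.sin(yaw),np.cos(yaw)]]);t=A.mean(0)-R@B.mean(0)
print(np.linalg.norm(np.diff(A,axis=0),axis=1),"yaw",yaw,np.degrees(yaw),"org",t,"res",A-(B@R.T+t))
inv=lambda P:(P[:2]-t)@R
print("stud top",inv(ray(c,*px(413,348),.05)))
for n,q,z in [("end1",(642,200),.034),("end2",(680,226),.034),("finL",(512,268),.067),("finR",(577,234),.067),("levertip",(183,68),.118),("jar",(175,415),.07),("weight",(340,395),.05)]:
    P=ray(c,*px(*q),z); print(n,P,inv(P))
```

```text
[0.11263734 0.19497871 0.10832221] yaw 0.3288275686205252 18.84043186950456 org [0.59510165 0.04740964] res [[ 3.34884136e-03  7.49254801e-05]
 [ 1.33775827e-03  2.16829400e-03]
 [-2.53981426e-03 -2.07743527e-03]
 [-2.14678536e-03 -1.65784209e-04]]
stud top [ 0.05588045 -0.0013376 ]
end1 [0.56026838 0.18166804 0.034     ] [0.0103896  0.13831388]
end2 [0.57720122 0.19549315 0.034     ] [0.0308798  0.14593008]
finL [0.61824896 0.10917535 0.067     ] [0.04185334 0.05098135]
finR [0.60101332 0.14012163 0.067     ] [0.03553475 0.08583555]
levertip [ 0.52858246 -0.02420981  0.118     ] [-0.08608353 -0.04630091]
jar [ 0.68802343 -0.03838102  0.07      ] [ 0.06023849 -0.1112017 ]
weight [0.67112523 0.03080957 0.05      ] [ 0.06658964 -0.04026124]
```

```bash
cat >> h.py <<'E'
def plan(pos,xang):
    """single target -> normalised row from present pose; tool down with tool x at world angle xang (deg)"""
    o=ctrl.get_obs(); R0=Ro.from_rotvec(o["tool_rot"]); a=np.radians(xang)
    x=[np.cos(a),np.sin(a),0]; y=[np.sin(a),-np.cos(a),0]
    R1=Ro.from_matrix(np.array([x,y,[0,0,-1]]).T)
    s=R0.inv().apply(np.array(pos)-o["tool_pos"])/.6; r=(R0.inv()*R1).as_rotvec()/(np.pi/2)
    return np.round(np.r_[s,r],4)
E
python3 - <<'E'
from h import *
W=cloud(cam("scene"),np.load("pics/scene0.npy"))
for u,v in [(360,290),(400,282),(450,283),(520,280),(440,268),(490,245)]: print(u,v,W[v,u].round(3))
m=(W[...,2]>.09)&(abs(W[...,0]-.65)<.15)&(abs(W[...,1]-.1)<.15); P=W[m]; print(P.min(0),P.max(0))
print(plan([.60,.11,.30],36))
E
```

```text
360 290 [0.789 0.042 0.138]
400 282 [0.786 0.124 0.158]
450 283 [0.802 0.221 0.17 ]
520 280 [0.804 0.366 0.168]
440 268 [0.748 0.224 0.137]
490 245 [0.654 0.396 0.064]
[ 0.51943252 -0.02718854  0.09013649] [0.79999789 0.24968432 0.17042338]
[ 9.799e-01 -7.703e-01  6.300e-03 -1.200e-03 -3.000e-04 -1.130e-01]
```

Emit:
apply_moves(rows=[0.98, -0.77, 0, 0, 0, -0.113, 0.98, -0.77, 0, 0, 0, -0.113, 0.98, -0.77, 0, 0, 0, -0.113, 0.98, -0.77, 0, 0, 0, -0.113, 0.98, -0.77, 0, 0, 0, -0.113, 0.98, -0.77, 0, 0, 0, -0.113, 0.98, -0.77, 0, 0, 0, -0.113, 0.98, -0.77, 0, 0, 0, -0.113, 0.98, -0.77, 0, 0, 0, -0.113, 0.98, -0.77, 0, 0, 0, -0.113, 0.98, -0.77, 0, 0, 0, -0.113, 0.98, -0.77, 0, 0, 0, -0.113, 0.98, -0.77, 0, 0, 0, -0.113, 0.98, -0.77, 0, 0, 0, -0.113, 0.98, -0.77, 0, 0, 0, -0.113, 0.98, -0.77, 0, 0, 0, -0.113, 0.98, -0.77, 0, 0, 0, -0.113, 0.98, -0.77, 0, 0, 0, -0.113, 0.98, -0.77, 0, 0, 0, -0.113, 0.98, -0.77, 0, 0, 0, -0.113], grip=0)

```text
t: 2.1
tool_pos: [0.6, 0.1083, 0.3041]
tool_rot: [2.989, 0.968, 0.0]
contact_force: [0.9, -0.6, 0.9]
opening: 0.0002
grip_force: 0.0
```

Run:
```python
from h import *
import json
o=ctrl.get_obs(); p,d=ctrl.get_image("wrist"); cv2.imwrite("pics/w1.png",p); np.save("pics/w1.npy",d)
json.dump({k:list(o[k]) for k in("tool_pos","tool_rot")},open("pics/w1.json","w"))
print(o["t"],o["tool_pos"],o["tool_rot"],o["contact_force"],o["opening"],ctrl.tip_extent)
```

```text
2.1 [0.60001756 0.10832068 0.3040514 ] [2.98860965e+00 9.68075893e-01 2.21105484e-04] [ 0.85792178 -0.57461241  0.86770924] 0.00024989783720433164 0.0726
```

View pics/w1.png

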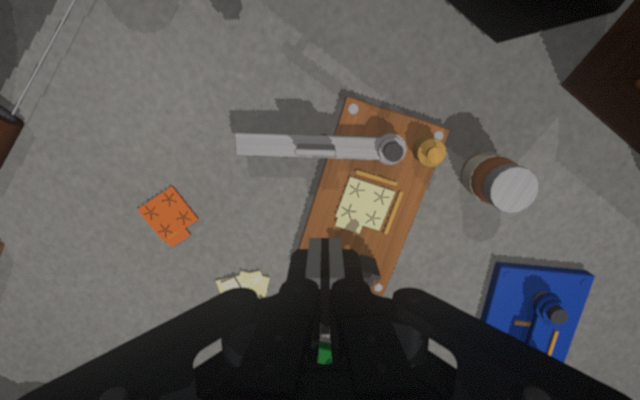

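The view shows the block with corners at (346,97) and (447,130), stud (393,151), fin (295–335,152), strap end (237,145), and jar (513,188). The lever is hidden behind the fingers.

Run:
```python
from h import *
import json
o={k:np.array(v) for k,v in json.load(open("pics/w1.json")).items()}; c=cam("wrist",o)
S=ray(c,393,151,.05); F1=ray(c,295,153,.067);F2=ray(c,335,154,.067)
E1=ray(c,236,134,.034);E2=ray(c,238,156,.034)
A=ray(c,346,97,.015);B=ray(c,447,130,.015)
print("stud",S,"fin",(F1+F2)/2,np.linalg.norm(F1-F2),"end",(E1+E2)/2,np.linalg.norm(((E1+E2)/2-S)[:2]), "finr",np.linalg.norm(((F1+F2)/2-S)[:2]))
print("edge",A,B,np.linalg.norm(A-B),"yaw",np.degrees(np.arctan2(*(A-B)[:2][::-1]))-90)
p=cv2.imread("pics/w1.png");h=cv2.cvtColor(p,cv2.COLOR_BGR2HSV);W=cloud(c,np.load("pics/w1.npy"))
m=cv2.inRange(h,(5,110,60),(25,255,255));m[:,:290]=0;m[:,450:]=0;m[:,440:][150:]=0;m[255:]=0
ys,xs=np.nonzero(m)
# left (+y) edge and right (-y) edge
for side in(np.min,np.max):
    q=np.array([(side(xs[ys==y]),y) for y in range(165,235,5)],float)
    P=np.array([ray(c,u,v,.015)[:2] for u,v in q]); l=cv2.fitLine(P.astype(np.float32),cv2.DIST_HUBER,0,.001,.001).ravel()
    print(l,np.degrees(np.arctan2(l[1],l[0])), "offset of stud",np.cross(l[:2],S[:2]-l[2:]))
```

```text
stud [0.6491338  0.06515143 0.05      ] fin [0.607881 0.123404 0.067   ] 0.03495999868409607 end [0.56533474 0.18613558 0.034     ] 0.14717148948072212 finr 0.07138036243705108
edge [0.66278305 0.12687164 0.015     ] [0.6965848  0.02555917 0.015     ] 0.10680250728808315 yaw 18.45068954175629
[0.94516677 0.32658818 0.5596557  0.09155577] 19.06182 offset of stud -0.05417898425203272
[ 0.94624096  0.32346258  0.62007105 -0.00161099] 18.872458 offset of stud 0.05377262230781706<stdin>:16: DeprecationWarning: Arrays of 2-dimensional vectors are deprecated. Use arrays of 3-dimensional vectors instead. (deprecated in NumPy 2.0)
```

```bash
cat >> h.py <<'E'
P=np.array([.649,.0652]); YAW=18.9
def strap(a,off,r=.072):
    s=np.radians(180+YAW-a); u=np.array([np.cos(s),np.sin(s)]); n=np.array([u[1],-u[0]])
    return P+r*u+off*n, 90+YAW-a
def clampw(x,y):
    s=np.radians(YAW); R=np.array([[np.cos(s),-np.sin(s)],[np.sin(s),np.cos(s)]]); return P+R@[x-.06,y]
E
python3 - <<'E'
from h import *
p,x=strap(73.6,.030); print(p,x); print(plan([*p,.16],x)); print(plan([*p,.117],x))
E
```

```text
[0.63187838 0.14129764] 35.30000000000001
[ 7.500e-02 -1.330e-02  2.402e-01  1.000e-04 -2.000e-04  6.700e-03]
[ 7.490e-02 -1.330e-02  3.119e-01  1.000e-04 -2.000e-04  6.700e-03]
```

Emit:
apply_moves(rows=[0.075, -0.013, 0, 0, 0, 0.007, 0.075, -0.013, 0.05, 0, 0, 0.007, 0.075, -0.013, 0.12, 0, 0, 0.007, 0.075, -0.013, 0.19, 0, 0, 0.007, 0.075, -0.013, 0.24, 0, 0, 0.007, 0.075, -0.013, 0.27, 0, 0, 0.007, 0.075, -0.013, 0.29, 0, 0, 0.007, 0.075, -0.013, 0.305, 0, 0, 0.007, 0.075, -0.013, 0.312, 0, 0, 0.007, 0.075, -0.013, 0.312, 0, 0, 0.007])

```text
t: 3.15
tool_pos: [0.6326, 0.1423, 0.1174]
tool_rot: [2.993, 0.954, 0.002]
contact_force: [0.1, 0.9, 0.2]
opening: 0.0
grip_force: 0.0
```

Run:
```python
from h import *
o=ctrl.get_obs();print(o["t"],o["tool_pos"],o["contact_force"])
p,d=ctrl.get_image("scene"); cv2.imwrite("pics/s1.png",cv2.resize(p[170:300,280:450],None,fx=4.5,fy=4.5,interpolation=cv2.INTER_CUBIC))
print("close",plan([*strap(73.6,.014)[0],.117],35.3))
for i in range(11):
    a=73.6-3.7*i; p,x=strap(a,.014); print(plan([*p,.117],x))
```

```text
3.15 [0.63259764 0.14226622 0.11741235] [0.13045068 0.88946753 0.18032668]
close [-0.0289  0.0005  0.0014  0.0006 -0.001   0.0008]
[-0.0289  0.0005  0.0014  0.0006 -0.001   0.0008]
[-0.0367 -0.0008  0.0014  0.0006 -0.001  -0.0403]
[-0.0446 -0.0016  0.0014  0.0006 -0.001  -0.0814]
[-0.0524 -0.0018  0.0014  0.0007 -0.001  -0.1226]
[-0.0603 -0.0015  0.0014  0.0007 -0.001  -0.1637]
[-0.0682 -0.0008  0.0014  0.0007 -0.0009 -0.2048]
[-0.076   0.0005  0.0014  0.0008 -0.0009 -0.2459]
[-0.0837  0.0023  0.0014  0.0008 -0.0009 -0.287 ]
[-0.0912  0.0045  0.0013  0.0008 -0.0009 -0.3281]
[-0.0986  0.0073  0.0013  0.0009 -0.0008 -0.3692]
[-0.1058  0.0105  0.0013  0.0009 -0.0008 -0.4103]
```

View pics/s1.png

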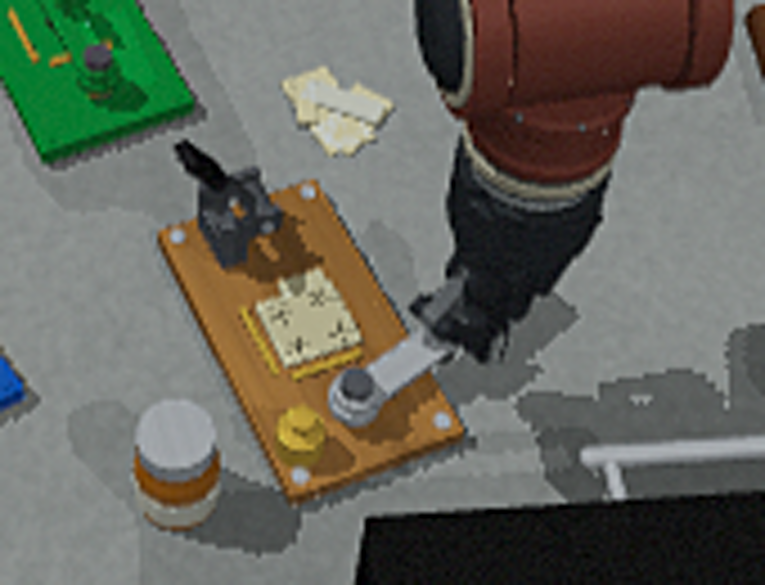

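The fingertip (485,345) stands behind the fin (440,315) on its outer side, clear of everything. I'll push the first half of the swing.

Emit:
apply_moves(rows=[-0.015, 0, 0, 0, 0, 0, -0.029, 0, 0.001, 0, 0, 0, -0.037, -0.001, 0.001, 0, 0, -0.04, -0.045, -0.0015, 0.001, 0, 0, -0.081, -0.0525, -0.002, 0.001, 0, 0, -0.123, -0.06, -0.0015, 0.001, 0, 0, -0.164, -0.068, -0.001, 0.001, 0, 0, -0.205, -0.076, 0.0005, 0.001, 0, 0, -0.246, -0.0835, 0.002, 0.001, 0, 0, -0.287, -0.091, 0.0045, 0.001, 0, 0, -0.328, -0.0985, 0.007, 0.001, 0, 0, -0.369, -0.106, 0.0105, 0.001, 0, 0, -0.41])

```text
t: 4.4
tool_pos: [0.5843, 0.1002, 0.1173]
tool_rot: [2.534, 1.855, 0.006]
contact_force: [2.5, 1.5, -0.0]
opening: 0.0002
grip_force: 1.2
```

Run:
```python
from h import *
o=ctrl.get_obs();print(o["t"],o["tool_pos"],o["contact_force"],strap(36.6,.014))
for i in range(1,11):
    a=36.6-3.66*i; p,x=strap(a,.014); print(plan([*p,.117],x))
p,x=strap(0,.012);print(plan([*p,.117],x))
```

```text
4.4 [0.58432462 0.10023467 0.11731367] [ 2.51845468  1.4505883  -0.03694071] (array([0.58466484, 0.10042764]), 72.30000000000001)
[-0.0072 -0.0008  0.0005  0.0021 -0.0013 -0.0394]
[-0.015  -0.0016  0.0005  0.0021 -0.0012 -0.0801]
[-0.0228 -0.0019  0.0005  0.0022 -0.0011 -0.1208]
[-0.0306 -0.0016  0.0005  0.0022 -0.0011 -0.1614]
[-0.0384 -0.0009  0.0004  0.0022 -0.001  -0.2021]
[-0.0461  0.0003  0.0004  0.0023 -0.0009 -0.2428]
[-0.0537  0.002   0.0004  0.0023 -0.0009 -0.2834]
[-0.0612  0.0042  0.0004  0.0023 -0.0008 -0.3241]
[-0.0685  0.0069  0.0004  0.0024 -0.0007 -0.3648]
[-7.570e-02  1.000e-02  4.000e-04  2.400e-03 -6.000e-04 -4.054e-01]
[-7.840e-02  1.200e-02  4.000e-04  2.400e-03 -6.000e-04 -4.054e-01]
```

Contact is a light 2.9 N. Second half, stopping about at home.

Emit:
apply_moves(rows=[-0.007, -0.001, 0, 0, 0, -0.04, -0.015, -0.0015, 0, 0, 0, -0.08, -0.023, -0.002, 0, 0, 0, -0.121, -0.0305, -0.0015, 0, 0, 0, -0.161, -0.0385, -0.001, 0, 0, 0, -0.202, -0.046, 0.0005, 0, 0, 0, -0.243, -0.0535, 0.002, 0, 0, 0, -0.283, -0.061, 0.004, 0, 0, 0, -0.324, -0.0675, 0.0065, 0, 0, 0, -0.365, -0.073, 0.009, 0, 0, 0, -0.405, -0.0757, 0.01, 0, 0, 0, -0.405, -0.0757, 0.01, 0, 0, 0, -0.405])

```text
t: 5.6
tool_pos: [0.5756, 0.0552, 0.1166]
tool_rot: [1.833, 2.551, 0.001]
contact_force: [-0.0, 2.3, 1.6]
opening: 0.0001
grip_force: 0.8
```

Run:
```python
from h import *
o=ctrl.get_obs();print(o["t"],o["tool_pos"],o["contact_force"],strap(0,.014))
for f in(.014,.012,.01): print(plan([*strap(0,f)[0],.117],108.9))
```

```text
5.6 [0.57560154 0.0551964  0.11661583] [-0.0180884   2.25430588  1.59719948] (array([0.57634701, 0.05512314]), 108.9)
[-0.0005  0.0011 -0.0006  0.0005 -0.0002 -0.0031]
[-0.0038  0.0012 -0.0006  0.0005 -0.0002 -0.0031]
[-0.0072  0.0012 -0.0006  0.0005 -0.0002 -0.0031]
```

Emit:
apply_moves(rows=[-0.002, 0, 0, 0, 0, 0, -0.004, 0, 0, 0, 0, 0, -0.004, 0, 0, 0, 0, 0])

```text
t: 5.9
tool_pos: [0.576, 0.0539, 0.1162]
tool_rot: [-1.83, -2.55, -0.001]
contact_force: [-3.0, 6.1, 3.2]
opening: 0.0001
grip_force: 3.2
```

Emit:
apply_moves(rows=[-0.0015, 0, 0, 0, 0, 0, -0.003, 0, 0, 0, 0, 0, -0.003, 0, 0, 0, 0, 0])

```text
t: 6.2
tool_pos: [0.5762, 0.053, 0.1161]
tool_rot: [-1.829, -2.549, -0.003]
contact_force: [-4.1, 8.5, 4.0]
opening: 0.0003
grip_force: 4.8
```

Force builds past the 2 N swing force, so the strap is against its stop. I'll back off, rise and look.

Emit:
apply_moves(rows=[0.02, 0, 0, 0, 0, 0, 0.05, 0, 0, 0, 0, 0, 0.08, 0, -0.05, 0, 0, 0, 0.1, 0, -0.1, 0, 0, 0, 0.12, 0, -0.15, 0, 0, 0, 0.12, 0, -0.18, 0, 0, 0, 0.12, 0, -0.18, 0, 0, 0, 0.12, 0, -0.18, 0, 0, 0])

```text
t: 7.0
tool_pos: [0.5536, 0.1198, 0.2236]
tool_rot: [1.83, 2.553, -0.001]
contact_force: [0.5, -0.2, -0.4]
opening: -0.0002
grip_force: 0.0
```

Run:
```python
from h import *
import json
o=ctrl.get_obs(); p,d=ctrl.get_image("wrist"); cv2.imwrite("pics/w2.png",p); np.save("pics/w2.npy",d)
json.dump({k:list(o[k]) for k in("tool_pos","tool_rot")},open("pics/w2.json","w"))
print(o["t"],o["tool_pos"],o["contact_force"])
```

```text
7.0 [0.55359946 0.11978711 0.22357597] [ 0.46378832 -0.23464114 -0.36236082]
```

View pics/w2.png

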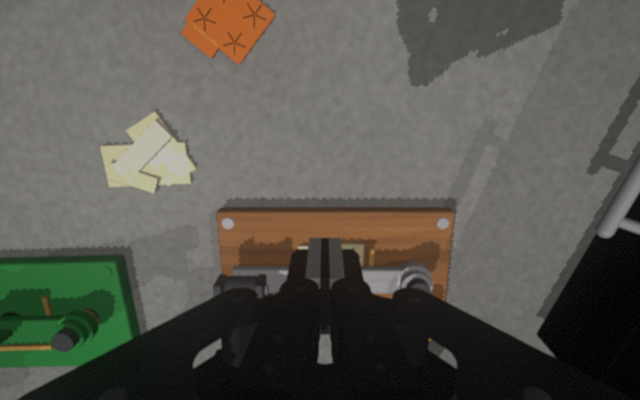

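The strap lies parallel to the block edge (its top edge at row ~268 from (240) to (400); the block edge at row 211), so it is home. Next is the lever.

```bash
cat >> h.py <<'E'
def lev(phi,gap=0.,r=.065):
    f=np.radians(phi); y=-r*np.cos(f)+.005*np.sin(f); z=.045+r*np.sin(f)+.005*np.cos(f)
    return [*clampw(-.08,y+.011+gap*np.sin(f)),z+.0726+gap*np.cos(f)]
E
python3 - <<'E'
from h import *
a=lev(65,.02); print(a); print(plan([a[0],a[1],.2236],108.9),plan(a,108.9))
E
```

```text
[np.float64(0.5145438082569377), np.float64(0.025705471859639763), np.float64(0.18707546270089973)]
[-1.274e-01 -1.112e-01 -1.600e-03 -1.400e-03 -1.000e-04 -2.000e-03] [-1.275e-01 -1.110e-01  5.930e-02 -1.400e-03 -1.000e-04 -2.000e-03]
```

Emit:
apply_moves(rows=[-0.04, -0.04, 0, 0, 0, 0, -0.08, -0.08, 0, 0, 0, 0, -0.11, -0.1, 0, 0, 0, 0, -0.125, -0.111, 0, 0, 0, 0, -0.127, -0.111, 0.03, 0, 0, 0, -0.127, -0.111, 0.059, 0, 0, 0, -0.127, -0.111, 0.059, 0, 0, 0])

```text
t: 7.75
tool_pos: [0.5133, 0.0261, 0.1847]
tool_rot: [-1.827, -2.547, 0.006]
contact_force: [-0.0, -0.3, -0.0]
opening: -0.0003
grip_force: 0.0
```

Run:
```python
from h import *
o=ctrl.get_obs();print(o["t"],o["tool_pos"],o["contact_force"])
p,d=ctrl.get_image("scene"); cv2.imwrite("pics/s2.png",cv2.resize(p[170:300,280:420],None,fx=4.5,fy=4.5,interpolation=cv2.INTER_CUBIC))
print(plan(lev(65,.005),108.9))
for a in range(65,-1,-5): print(a,plan(lev(a),108.9)[:3])
```

```text
7.75 [0.51327512 0.02605304 0.18467706] [-0.02753846 -0.31876704 -0.00922474]
[-0.0235  0.0006  0.0093 -0.0028 -0.0014 -0.0021]
65 [-0.031   0.0006  0.0128]
60 [-0.0398  0.0007  0.0165]
55 [-0.0481  0.0007  0.0209]
50 [-0.0561  0.0008  0.0261]
45 [-0.0636  0.0008  0.0319]
40 [-0.0705  0.0009  0.0384]
35 [-0.0768  0.0009  0.0454]
30 [-0.0825  0.001   0.053 ]
25 [-0.0876  0.001   0.061 ]
20 [-0.0919  0.0011  0.0695]
15 [-0.0954  0.0011  0.0783]
10 [-0.0982  0.0012  0.0873]
5 [-0.1002  0.0012  0.0966]
0 [-0.1013  0.0013  0.106 ]
```

View pics/s2.png

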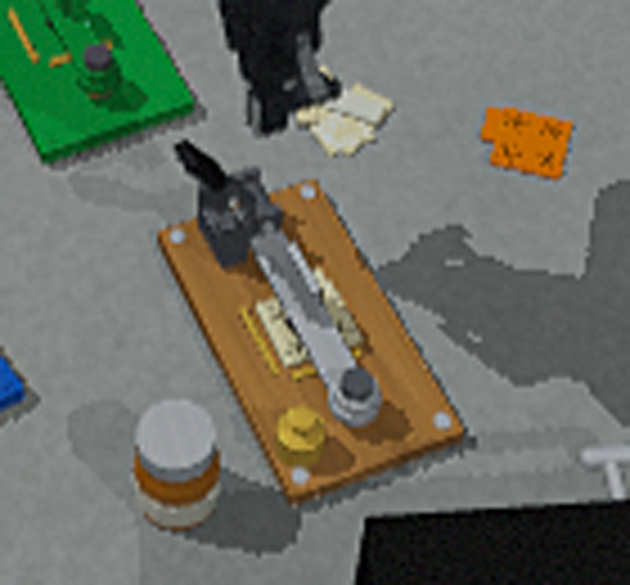

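The strap is home across the undisturbed blank, and the finger (265,125) stands on the +y side of the lever (185,150). I'll push the lever along its arc, first half now.

Emit:
apply_moves(rows=[-0.015, 0, 0.006, 0, 0, 0, -0.025, 0.001, 0.01, 0, 0, 0, -0.031, 0.001, 0.013, 0, 0, 0, -0.036, 0.001, 0.015, 0, 0, 0, -0.04, 0.001, 0.0165, 0, 0, 0, -0.044, 0.001, 0.0185, 0, 0, 0, -0.048, 0.001, 0.021, 0, 0, 0, -0.052, 0.001, 0.0235, 0, 0, 0, -0.056, 0.001, 0.026, 0, 0, 0, -0.06, 0.001, 0.029, 0, 0, 0, -0.0635, 0.001, 0.032, 0, 0, 0, -0.067, 0.001, 0.035, 0, 0, 0, -0.0705, 0.001, 0.0385, 0, 0, 0, -0.074, 0.001, 0.042, 0, 0, 0, -0.077, 0.001, 0.0455, 0, 0, 0])

```text
t: 9.3
tool_pos: [0.5311, -0.0181, 0.1616]
tool_rot: [1.83, 2.552, -0.0]
contact_force: [-0.9, 0.4, 5.2]
opening: -0.0002
grip_force: 2.2
```

Run:
```python
from h import *
o=ctrl.get_obs();print(o["t"],o["tool_pos"],o["contact_force"])
for a in (35,30,25,20,15,10,5,0): print(a,plan(lev(a),108.9))
```

```text
9.3 [ 0.53109438 -0.01814787  0.16158518] [-0.87324581  0.41035493  5.19666768]
35 [ 0.0021 -0.0024  0.0043  0.0003  0.0006 -0.002 ]
30 [-0.0035 -0.0024  0.0119  0.0003  0.0006 -0.002 ]
25 [-0.0085 -0.0024  0.02    0.0003  0.0006 -0.002 ]
20 [-0.0128 -0.0024  0.0284  0.0003  0.0006 -0.002 ]
15 [-0.0164 -0.0024  0.0372  0.0003  0.0006 -0.002 ]
10 [-0.0191 -0.0024  0.0463  0.0003  0.0006 -0.002 ]
5 [-0.021  -0.0024  0.0556  0.0003  0.0006 -0.002 ]
0 [-0.0222 -0.0024  0.065   0.0003  0.0006 -0.002 ]
```

Emit:
apply_moves(rows=[0, -0.002, 0.008, 0, 0, 0, -0.0035, -0.002, 0.012, 0, 0, 0, -0.006, -0.002, 0.016, 0, 0, 0, -0.0085, -0.002, 0.02, 0, 0, 0, -0.0107, -0.002, 0.0242, 0, 0, 0, -0.0128, -0.002, 0.0285, 0, 0, 0, -0.0146, -0.002, 0.0328, 0, 0, 0, -0.0164, -0.002, 0.0372, 0, 0, 0, -0.0178, -0.002, 0.0418, 0, 0, 0, -0.019, -0.002, 0.0463, 0, 0, 0, -0.02, -0.002, 0.051, 0, 0, 0, -0.021, -0.002, 0.0555, 0, 0, 0, -0.0215, -0.002, 0.06, 0, 0, 0, -0.0215, -0.002, 0.06, 0, 0, 0])

```text
t: 10.7
tool_pos: [0.5337, -0.0304, 0.125]
tool_rot: [-1.831, -2.553, 0.0]
contact_force: [2.6, -0.4, 3.2]
opening: 0.0003
grip_force: 1.8
```

Run:
```python
from h import *
o=ctrl.get_obs();print(o["t"],o["tool_pos"],o["contact_force"])
for a in (5,0): print(a,lev(a)[2],plan(lev(a),108.9))
```

```text
10.7 [ 0.53370241 -0.03043754  0.12502619] [ 2.5685416  -0.38867361  3.23232112]
5 0.12824609676905652 [-0.0003  0.0001 -0.0054 -0.0002  0.     -0.0021]
0 0.12259999999999999 [-0.0014  0.0001  0.004  -0.0002  0.     -0.0021]
```

Now gentle pressing to the stop in small steps.

Emit:
apply_moves(rows=[0, 0, 0.003, 0, 0, 0, 0, 0, 0.005, 0, 0, 0, 0, 0, 0.0065, 0, 0, 0, 0, 0, 0.0065, 0, 0, 0])

```text
t: 11.1
tool_pos: [0.5339, -0.0306, 0.1225]
tool_rot: [-1.83, -2.553, 0.001]
contact_force: [-1.6, -2.1, 11.1]
opening: -0.0002
grip_force: 5.2
```

Emit:
apply_moves(rows=[0, 0, 0.0025, 0, 0, 0, 0, 0, 0.004, 0, 0, 0, 0, 0, 0.004, 0, 0, 0])

```text
t: 11.4
tool_pos: [0.5341, -0.0306, 0.1222]
tool_rot: [-1.83, -2.553, 0.002]
contact_force: [-7.5, -0.9, 22.9]
opening: -0.0002
grip_force: 11.5
```

Force doubled with only 0.3 mm of motion, so the lever is at its stop. Retreat straight up and to the side for a final look.

Emit:
apply_moves(rows=[0, 0, -0.01, 0, 0, 0, 0, 0, -0.05, 0, 0, 0, 0, 0, -0.12, 0, 0, 0, 0, 0, -0.2, 0, 0, 0, -0.05, -0.05, -0.26, 0, 0, 0, -0.1, -0.12, -0.28, 0, 0, 0, -0.15, -0.18, -0.28, 0, 0, 0, -0.15, -0.18, -0.28, 0, 0, 0, -0.15, -0.18, -0.28, 0, 0, 0])

```text
t: 12.3
tool_pos: [0.459, -0.1503, 0.2853]
tool_rot: [-1.832, -2.547, -0.001]
contact_force: [-0.7, 1.3, 0.2]
opening: -0.0002
grip_force: 0.0
```

Run:
```python
from h import *
o=ctrl.get_obs();print(o["t"],o["tool_pos"],o["contact_force"])
p,d=ctrl.get_image("scene"); cv2.imwrite("pics/s3.png",cv2.resize(p[170:300,280:420],None,fx=4.5,fy=4.5,interpolation=cv2.INTER_CUBIC))
```

```text
12.3 [ 0.45898272 -0.15034869  0.28526686] [-0.73279416  1.34277146  0.15168668]
```

View pics/s3.png

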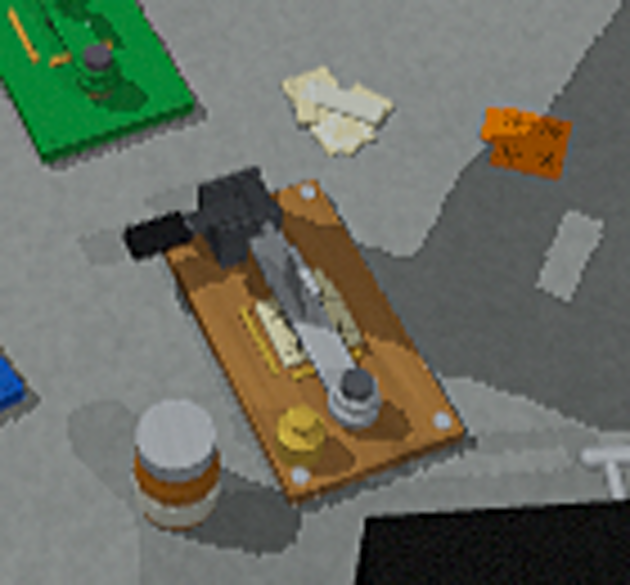

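The lever is level at (155,235), the strap is home across the blank, and the weight, jar and offcuts are unmoved. Handing in.

```bash
python3 -c "
from station import ctrl
print(ctrl.finish_job())"
```

```text
the job is handed in; nothing more can be done
None
```

The blank is clamped: I pushed the strap home against its stop, then the cam lever fully down to its stop. The blank, weight, jar and offcuts looked unmoved in the last picture, and the job was handed in at about 12 s.

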